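# Crack open the stuck lid of a hot-holding box

### The arm

A 6-joint arm with a two-finger parallel gripper is mounted at the origin on the work surface. World frame = base frame: x ahead of the robot, y to its left, z up, the work surface at z = 0. Lengths are in mm, angles in degrees, forces in N, time in s.
With the tool pointing down it reaches from about 350 to 850 mm from the base axis. Payload 8.1 kg.
Tool frame: the origin (TCP) lies at the very end of the fingers, on their centre line; the grasp point (between the pads) lies 19 mm behind it; z points along the fingers, y is the direction in which the jaws open and shut (so a half turn about z gives the same grasp; the last joint's range is limited). The gripper opens to 85 mm and grips with 20 to 120 N. Pads are 22 mm wide; open, the fingers measure 114 mm over their backs; the gripper's body (76 mm by 85 mm) begins 54 mm behind the grasp point. The pads swing forward as they close: fully open they stand 13 mm farther back than shut.
Start: joints at [64.378, 7.471, 85.268, -0, 87.261, -4.893], TCP at [212.354, 561.169, 231.292] pointing down, gripper open.
Joint ranges: [-169.43, 169.43], [-51.17, 129.36], [1.28, 143.12], [-76.62, 256.62], [0, 156.53], [-152.29, 152.29]. Speed limits (degrees/s): [136.94, 136.94, 159.86, 180, 180, 180].

### API

Orientations are given as [roll, pitch, yaw] about the fixed x, y, z axes, in that order (R = Rz(yaw) Ry(pitch) Rx(roll)).
In Python, from bench import r gives the robot as it stands.
- The arm moves only by the shell command python3 -m jog 'ROWS' [OPENING] [FORCE]. ROWS is JSON, a list of rows, each a list of 6 numbers: the shift along the tool's x, y, z normalised to -1 to 1, where 1 is 0.25 m, then the turn, a rotation vector about the tool's x, y, z normalised to -1 to 1, where 1 is pi rad. In form: [[x, y, z, ax, ay, az], ...]. A call has 1 to 10 rows; each row is the pose to reach, as a shift and turn from the pose commanded when the call began, along the tool's axes at that moment, turning the shorter way round; what a row does not reach only later rows make up. A row lasts 1/10 s, in which the tool goes at most 50 mm and 8.59 degrees, less where a joint would pass 70% of its speed; a pose out of reach is approached as far as the arm can. A call with a number of a shift or a turn outside -1 to 1 is refused whole. A call with a gripper value outside its range is refused whole. OPENING is the opening, from 0 (shut) to 1 (fully open), set as the call begins (- or left out, the last holds). The fingers move at their own pace and stop on an object; FORCE is the grip in N (left out, the last holds). Time passes only in rows, so rows that repeat a pose let the fingers close. It gives the time, the measured TCP pose, the force and the opening at its end, in the units of the state.
- r.sense(): the state, without advancing time (a new reading comes with each control period).
- r.snapshot(name): name is "side" or "top" or "wrist"; returns a dict with "pixels" (480x640x3 uint8, red, green, blue), "intrinsics" (3x3 intrinsics, pixels), "extrinsics" (4x4, takes a point from camera to world coordinates). Camera axes: x right, y down, z forward; pixel columns grow to the right and rows downward; lengths in mm; the calibration is good to about 2 mm. A picture is of the moment at which its call begins. There is no depth.
- r.hand_in(): hands the job in, once; it reports no verdict.
The state is a dict: "time": time; "joint_pos": joint angles; "qd": joint speeds; "joint_efforts": joint torques, N m; "tool_pos": TCP position; "tcp_rot": TCP orientation; "ft_force": force on the tool from outside, world axes, zero at the start; "wrist_torque": the same for the moment, N m; "finger_gap": finger opening in mm.
Only numpy, scipy, OpenCV 4.12 (cv2) and the standard library are available. Lean on these libraries where they do the work, as an engineer would, in place of code of your own. Each camera call takes 0.05 s, during which the arm holds its last target.

### The job

The hot-holding box on the counter needs venting: slide the latch on its front all the way open, then pull its lid up by the wooden bar handle until the sticky gasket lets go. Keep hold of the handle and finish while holding the lid still and slightly open, with a gap of about 5 cm at its front edge; do not let it fly far open, and leave the bowl, cup and tray where they are.

Things in the scene. Friction and masses are not known exactly. Their poses are not given: they have to be found in the camera images.
- holding_box: Heavy steel food box, does not move: 220 (x) by 260 (y) by 100 mm high, plus lid. Origin: centre of its underside, on the counter. Its -x side is the front (latch, handle); the lid is hinged along the top of its +x side. Stands at some yaw. A front ledge, 50 mm deep, top 90 mm above the counter, y from -40 to +110 mm, carries the latch.
- lid (a joint): Lid angle (rad): 0 shut, grows as the front edge rises, to 1.3. Steel plate 220 by 260 mm, top 114 mm above the counter when shut; 0.23 rad is a gap of 50 mm at the front. Falls shut when let go; the shut latch blocks it at about 0.01 rad. The sticky gasket resists with up to 11 N at the handle near 0.005 rad, then lets go; beyond 0.03 rad it takes 1 to 4 N (0.55 kg).
- lid_handle: Round wooden bar, 12 mm thick, 96 mm long, along the box's y on top of the lid near its front, between two posts 100 mm apart, in which it turns freely about its own axis. Origin: middle of the bar's axis; with the lid shut it is 150 mm above the counter, 36 mm above the lid's top and 65 mm in front of the box's centre. Its y axis is the box's y.
- hinge_mid (a point): Middle of the lid's hinge line, which runs along the box's y; 100 mm above the counter, 110 mm behind the box's centre. The bar's axis is 175 mm in front of it and, shut, 50 mm above it.
- latch (a joint): Position of the slide latch (m): 0 to 0.008 at the start (locking the lid), 0.055 fully open at its stop. It slides along the box's +y (to the left, seen from the robot facing the box's front), drags with 2 to 3 N and stays where it is left.
- latch_knob (a point): Point on the axis of the latch's upright round black knob, 16 mm thick, 130 mm above the counter and 146 mm in front of the box's centre. The knob stands free from 108 mm (top of the latch block, 28 by 40 mm) to 148 mm above the counter. The latch's tongue behind it lies over the lid's front tab, its top at 115 mm.
- bowl: White ceramic bowl, 140 mm across and 60 mm high, loose on the counter; origin: centre of its underside. To be left alone.
- cup: Clear plastic measuring cup with a handle at its +y side, 90 mm across and 100 mm high, loose on the counter; origin: centre of its underside. To be left alone. (A fixed burner with a wok, 140 mm high, stands beyond it on the robot's right, over 0.38 m from the robot's x axis.)
- tray: Round aluminium tray, 230 mm across and 16 mm high, loose on the counter; origin: centre of its underside. To be left alone.

How it is judged:
By the outcome, as a careful person would: the job done as asked, in the order asked, and still so for the second after the job is handed in, while the arm keeps its last pose, push and grip.
It also fails if it takes over 51 s, if anything falls off the work surface, if the arm or the gripper's body presses on something with over 40 N, if the wrist force passes 120 N, or if a joint passes its speed limit or range.

## Working session

There is one attempt and no reset: what is moved stays moved. The work goes in short steps, Python scripts to look and compute and a shell command to move; the robot and the scene stay as the last step left them, time stands still between calls to the robot, and variables do not carry over. Pictures are saved under pics/ and viewed, and the job is handed in when it is done.

```bash
ls; mkdir -p pics; python3 - <<'E'
from bench import r
import cv2
s=r.sense()
for k in s: print(k,s[k])
for n in ["side","top","wrist"]:
    d=r.snapshot(n); cv2.imwrite(f"pics/{n}0.png",cv2.cvtColor(d["pixels"],cv2.COLOR_RGB2BGR)); print(n,d["intrinsics"],d["extrinsics"])
E
```

```text
pics
time 0.0
joint_pos [ 6.43786639e+01  7.51560338e+00  8.53295506e+01 -1.70103435e-03
  8.72624354e+01 -4.89077286e+00]
qd [-0.01609884 -0.01278638 -0.00174719 -0.01576838 -0.05811112 -0.02902238]
joint_efforts [ 7.00832697e-04 -5.69386089e+01 -5.00570726e+01  9.58537203e-05
  1.44327982e-02 -1.32480599e-05]
tool_pos [212.10883161 560.6605057  230.23668005]
tcp_rot [-1.79892658e+02 -7.47993298e-03  1.59269513e+02]
ft_force [0.0649297  1.1625361  0.31275308]
wrist_torque [-0.02295502  0.02158471 -0.03598693]
finger_gap 85.46790987121835
side [[454.47831049   0.         316.64439394]
 [  0.         454.47831049 243.45228469]
 [  0.           0.           1.        ]] [[ 7.23108603e-01 -3.77125435e-01  5.78697118e-01 -1.31074263e+02]
 [-6.90719291e-01 -4.00325368e-01  6.02201345e-01 -6.67284893e+02]
 [ 4.56169262e-03 -8.35174237e-01 -5.49966531e-01  7.97782703e+02]
 [ 0.00000000e+00  0.00000000e+00  0.00000000e+00  1.00000000e+00]]
top [[526.7544651    0.         327.82507937]
 [  0.         526.7544651  243.43141778]
 [  0.           0.           1.        ]] [[-9.60220143e-03 -9.95519591e-01  9.40666865e-02  4.35948285e+02]
 [-9.99953681e-01  9.49768445e-03 -1.55874235e-03  8.25727126e+01]
 [ 6.58342841e-04 -9.40772967e-02 -9.95564678e-01  1.52060470e+03]
 [ 0.00000000e+00  0.00000000e+00  0.00000000e+00  1.00000000e+00]]
wrist [[375.10684547   0.         314.81119354]
 [  0.         375.10684547 240.38212632]
 [  0.           0.           1.        ]] [[ 3.52976622e-01  8.97056370e-01  2.65889777e-01  1.44199411e+02]
 [ 9.35628731e-01 -3.37654930e-01 -1.02898137e-01  5.86968884e+02]
 [-2.52643485e-03  2.85094751e-01 -9.58496009e-01  3.73073761e+02]
 [ 0.00000000e+00  0.00000000e+00  0.00000000e+00  1.00000000e+00]]
```

View pics/side0.png

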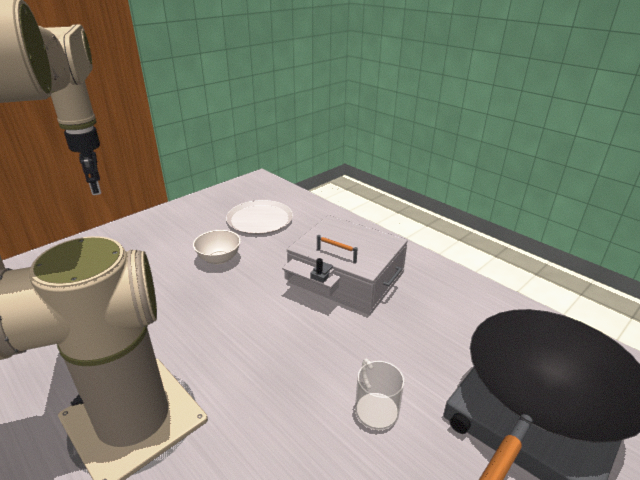

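View pics/top0.png

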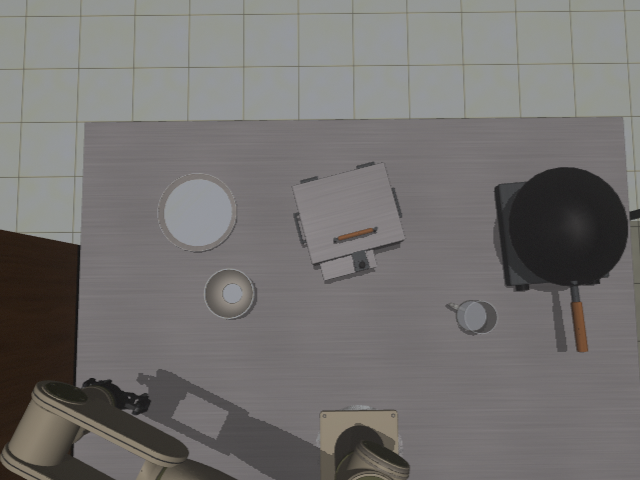

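View pics/wrist0.png

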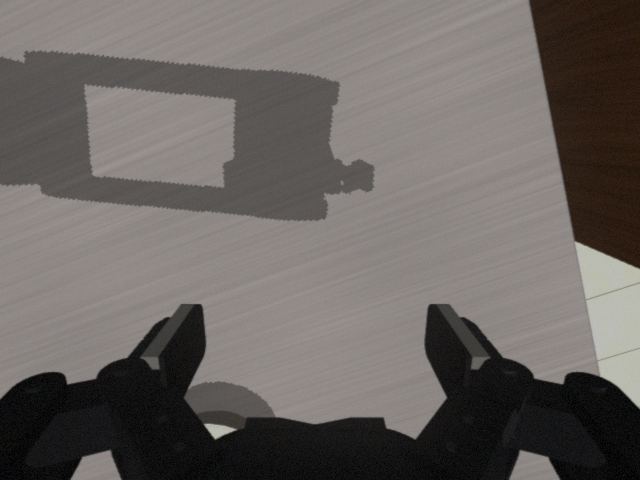

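The box is centred around (349,213) in the top view, with its latch side facing the robot. The knob is at about (361,265) and the bar runs (336,239)-(375,230). I'll enlarge these areas.

```bash
python3 - <<'E'
import cv2
a=cv2.imread("pics/top0.png")[150:290,280:420]; cv2.imwrite("pics/topc.png",cv2.resize(a,None,fx=4.2,fy=4.2,interpolation=cv2.INTER_CUBIC))
a=cv2.imread("pics/side0.png")[210:320,270:420]; cv2.imwrite("pics/sidec.png",cv2.resize(a,None,fx=5,fy=5,interpolation=cv2.INTER_CUBIC))
E
```

```text
(no output)
```

View pics/topc.png

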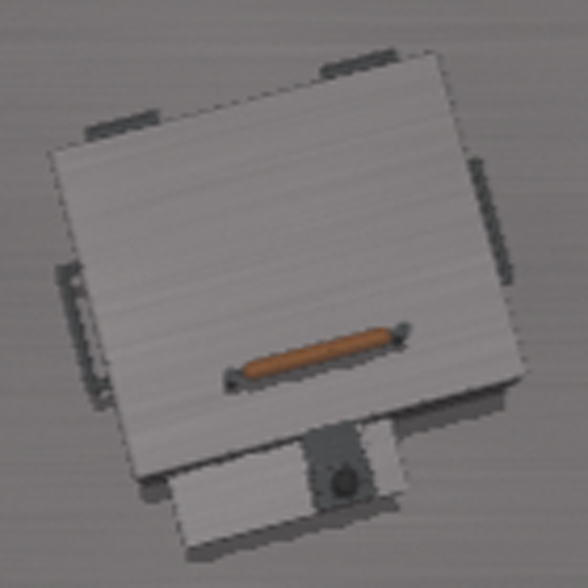

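View pics/sidec.png

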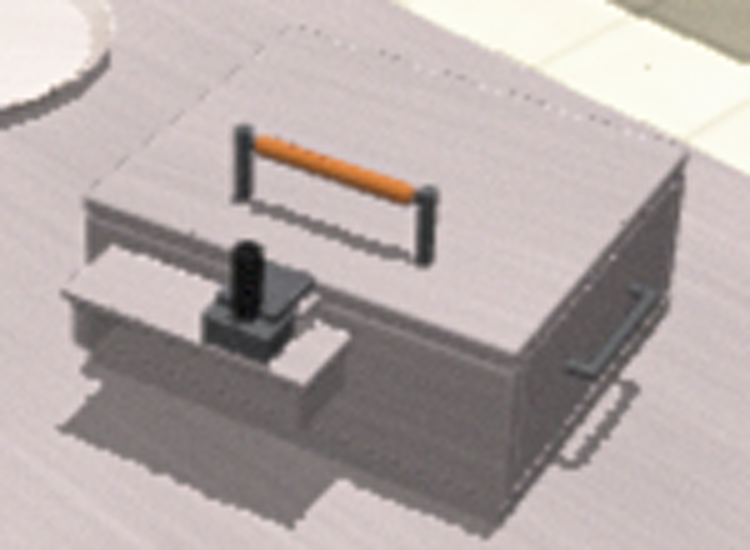

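```bash
cat > h.py <<'E'
import numpy as np, pickle
from scipy.optimize import least_squares
from scipy.spatial.transform import Rotation as Ro
CAM={"side":(np.array([[454.47831049,0,316.64439394],[0,454.47831049,243.45228469],[0,0,1]]),np.array([[7.23108603e-01,-3.77125435e-01,5.78697118e-01,-131.074263],[-6.90719291e-01,-4.00325368e-01,6.02201345e-01,-667.284893],[4.56169262e-03,-8.35174237e-01,-5.49966531e-01,797.782703]])),
"top":(np.array([[526.7544651,0,327.82507937],[0,526.7544651,243.43141778],[0,0,1]]),np.array([[-9.60220143e-03,-9.95519591e-01,9.40666865e-02,435.948285],[-9.99953681e-01,9.49768445e-03,-1.55874235e-03,82.5727126],[6.58342841e-04,-9.40772967e-02,-9.95564678e-01,1520.60470]]))}
def proj(c,P):
    K,E=CAM[c]; p=K@(E[:,:3].T@(np.asarray(P,float)-E[:,3])); return p[:2]/p[2]
def box(x,y,yaw,p): 
    c,s=np.cos(yaw),np.sin(yaw); return np.array([x+c*p[0]-s*p[1],y+s*p[0]+c*p[1],p[2]])
E
python3 - <<'E'
from h import *
obs=[("top",52,153,(110,130,114)),("top",437,53,(110,-130,114)),("top",524,374,(-110,-130,114)),("top",140,478,(-110,130,114)),("top",317,353,(-65,0,150)),("top",344,481,(-146,'k',148)),
("side",88,203,(-110,130,114)),("side",518,355,(-110,-130,114)),("side",684,155,(110,-130,114)),("side",295,28,(110,130,114)),("side",334,168,(-65,0,150)),("side",248,248,(-146,'k',148))]
def px(o):
    return np.array([(o[1]+.5)/4.2-.5+280,(o[2]+.5)/4.2-.5+150]) if o[0]=="top" else np.array([(o[1]+.5)/5-.5+270,(o[2]+.5)/5-.5+210])
def f(v,sel=None):
    return np.concatenate([proj(o[0],box(v[0],v[1],v[2],[v[3] if q=='k' else q for q in o[3]]))-px(o) for o in obs if sel in (None,o[0])])
for sel in (None,"top","side"):
    s=least_squares(f,[500,30,0.2,0],args=(sel,)); print(sel,s.x,np.degrees(s.x[2])); print(s.fun.round(1).reshape(-1,2).tolist())
    x=s.x
    for n,p in dict(bar=(-65,0,150),knob=(-146,x[3],130),hinge=(110,0,100)).items(): print(n,box(*x[:3],p))
E
```

```text
None [6.51972710e+02 2.33406759e+01 2.50413587e-01 4.26456977e+00] 14.347641669867192
[[-0.2, -0.1], [0.6, -0.5], [1.7, 0.8], [-0.5, 0.9], [0.6, 0.5], [0.7, 0.4], [-1.2, -2.2], [0.0, -0.8], [1.6, -2.0], [-0.8, -1.4], [0.2, 0.0], [-0.4, -0.6]]
bar [589.00005864   7.23337254 150.        ]
knob [509.46966707  -8.70724763 130.        ]
hinge [758.5418114   50.59918939 100.        ]
top [6.52930913e+02 2.45083111e+01 2.50672279e-01 4.86245745e+00] 14.362463600164975
[[-0.7, -0.5], [0.1, -0.8], [1.3, 0.4], [-0.9, 0.5], [0.2, 0.2], [0.0, 0.1]]
bar [589.96243063   8.38471773 150.        ]
knob [510.28785623  -6.99727453 130.        ]
hinge [759.49295935  51.79439214 100.        ]
side [6.48652232e+02 2.00630731e+01 2.50169662e-01 3.52951363e+00] 14.333665819990532
[[-1.3, -1.3], [0.1, 0.3], [1.9, -1.1], [-0.8, -0.6], [0.2, 1.0], [-0.2, 0.6]]
bar [585.67565379   3.97113078 150.        ]
knob [506.32335291 -12.66226367 130.        ]
hinge [755.2279795   47.29559093 100.        ]
```

```bash
cat >> h.py <<'E'
def row(s,pos,yaw):
    R=Ro.from_euler('xyz',s["tcp_rot"],degrees=True); T=Ro.from_euler('xyz',[180,0,yaw],degrees=True)
    d=R.inv().apply(np.asarray(pos)-s["tool_pos"])/250; w=(R.inv()*T).as_rotvec()/np.pi
    print("t",round(s["time"],2),"pos",s["tool_pos"].round(1) if hasattr(s["tool_pos"],'round') else s["tool_pos"],"row",d.round(4).tolist(),w.round(4).tolist(),"dist",np.linalg.norm(d)*250)
E
python3 - <<'E'
from h import *
from bench import r
s=r.sense(); row(s,[505,-9,235],104.35)
E
```

```text
t 0.15 pos [212.1 560.8 230.5] row [-1.9023, -1.717, -0.0159] [-0.0004, 0.0002, 0.3051] dist 640.6508552585435
```

```bash
python3 -m jog '[[-0.14,-0.13,0,0,0,0],[-0.28,-0.25,0,0,0,0],[-0.41,-0.37,0,0,0,0.04],[-0.54,-0.49,0,0,0,0.08],[-0.67,-0.61,0,0,0,0.12],[-0.8,-0.73,0,0,0,0.16],[-0.93,-0.84,0,0,0,0.2],[-0.98,-0.88,0,0,0,0.24]]' 1
python3 - <<'E'
from h import *
from bench import r
s=r.sense(); row(s,[505,-9,235],104.35)
E
```

```text
time: 0.95
tool_pos: [364.8, 265.7, 231.2]
tcp_rot: [180.0, 0.1, 115.6]
ft_force: [-0.7, 0.0, -0.8]
finger_gap: 85.5
t 0.95 pos [364.8 265.7 231.2] row [-1.2334, 0.0305, -0.014] [0.0, 0.0003, 0.0626] dist 308.4670843818889
```

```bash
python3 -m jog '[[-0.18,0,0,0,0,0.03],[-0.36,0,0,0,0,0.06],[-0.54,0,0,0,0,0.0626],[-0.72,0.01,0,0,0,0.0626],[-0.87,0.02,0,0,0,0.0626],[-0.99,0.025,0,0,0,0.0626],[-1,0.03,0,0,0,0.0626],[-1,0.03,0,0,0,0.0626]]'
python3 - <<'E'
from h import *
from bench import r
import cv2
d=r.snapshot("wrist"); cv2.imwrite("pics/wrist1.png",cv2.cvtColor(d["pixels"],cv2.COLOR_RGB2BGR)); pickle.dump(d,open("w1.pkl","wb"))
s=r.sense(); row(s,[505,-9,235],104.35); print(s["tcp_rot"])
E
```

```text
time: 1.75
tool_pos: [480.2, 47.0, 230.9]
tcp_rot: [-180.0, -0.0, 104.7]
ft_force: [-0.6, 0.1, 0.4]
finger_gap: 85.4
t 1.8 pos [479.9  47.7 230.9] row [-0.245, 0.0394, -0.0164] [-0.0003, -0.0002, 0.0023] dist 62.16730996286114
[-1.79952215e+02 -3.61085898e-02  1.04767518e+02]
```

View pics/wrist1.png

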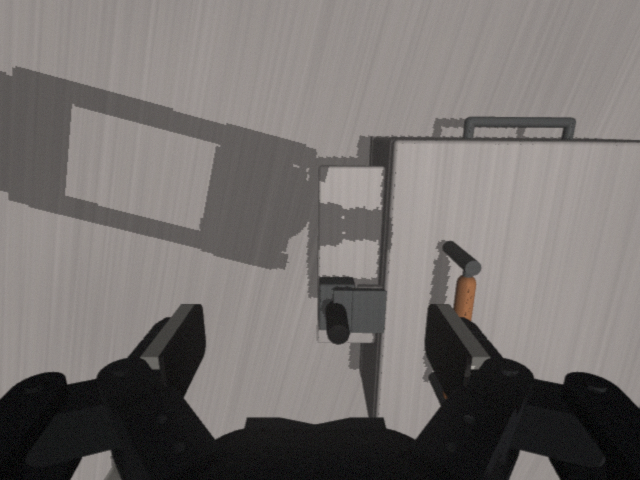

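The wrist view shows the knob top at about (340,333) with its base near (333,313). The lid's front-left corner is at (393,141) and the left post top at (472,267). I'll back-project these.

```bash
cat >> h.py <<'E'
def back(d,u,v,z):
    K,E=d["intrinsics"],d["extrinsics"]; q=E[:3,:3]@np.linalg.solve(K,[u,v,1]); t=(z-E[2,3])/q[2]; return E[:3,3]+t*q
E
python3 - <<'E'
from h import *
import cv2
d=pickle.load(open("w1.pkl","rb"))
X=(652.5,23.9,.2504)
c,s=np.cos(X[2]),np.sin(X[2])
for n,u,v,z in [("knobtop",340,333,148),("post",472,267,156),("barvis",465,300,156),("corner",393,141,114),("ledgefar",318,166,90)]:
    P=back(d,u,v,z); q=P-[X[0],X[1],0]; print(n,P.round(1),"box",(c*q[0]+s*q[1]).round(1),(-s*q[0]+c*q[1]).round(1))
a=cv2.imread("pics/wrist1.png")[120:400,280:520]; cv2.imwrite("pics/w1c.png",cv2.resize(a,None,fx=2,fy=2,interpolation=cv2.INTER_CUBIC))
E
```

```text
knobtop [511.7  -6.5 148. ] box -143.9 5.4
post [576.3  62.9 156. ] box -64.2 56.7
barvis [580.2  40.8 156. ] box -65.8 34.3
corner [514.  123.1 114. ] box -109.6 130.4
ledgefar [470.4  92.2  90. ] box -159.4 111.3
```

View pics/w1c.png

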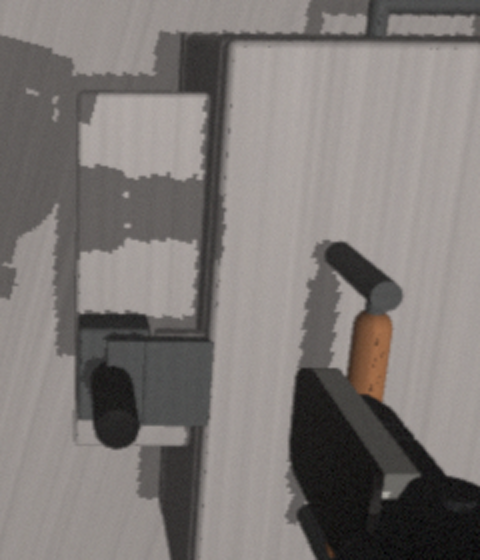

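```bash
python3 -m jog '[[-0.1,0.01,0,0,0,0],[-0.2,0.03,0,0,0,0.002],[-0.237,0.053,0.02,0,0,0.002],[-0.237,0.053,0.1,0,0,0.002],[-0.237,0.053,0.16,0,0,0.002],[-0.237,0.053,0.16,0,0,0.002]]' 0.65 30
python3 - <<'E'
from h import *
from bench import r
s=r.sense(); row(s,[510.5,-7.3,119],104.35); print(s["tcp_rot"],s["ft_force"])
E
```

```text
time: 2.4
tool_pos: [506.0, -5.2, 188.0]
tcp_rot: [-179.7, -0.1, 104.5]
ft_force: [-0.2, 0.1, -0.3]
finger_gap: 55.5
t 2.4 pos [506.   -5.2 188. ] row [-0.0133, 0.0165, 0.2761] [-0.0016, -0.0007, 0.0009] dist 69.22379958727035
[-1.79711861e+02 -1.29051791e-01  1.04513010e+02] [-0.18665661  0.10636442 -0.33271922]
```

```bash
python3 -m jog '[[-0.013,0.016,0.06,0,0,0],[-0.013,0.016,0.08,0,0,0],[-0.013,0.016,0.08,0,0,0],[-0.013,0.016,0.08,0,0,0]]'
python3 - <<'E'
from h import *
from bench import r
import cv2
d=r.snapshot("wrist"); cv2.imwrite("pics/wrist2.png",cv2.cvtColor(d["pixels"],cv2.COLOR_RGB2BGR))
s=r.sense(); row(s,[510.5,-7.3,119],104.35); print(s["tcp_rot"],s["ft_force"])
E
```

```text
time: 2.8
tool_pos: [513.0, -8.6, 171.5]
tcp_rot: [180.0, 0.0, 104.4]
ft_force: [0.1, 0.1, 0.1]
finger_gap: 55.5
t 2.85 pos [513.1  -8.6 171.8] row [0.0078, -0.0091, 0.2112] [0.0002, 0.0001, 0.0005] dist 52.89215979234787
[1.79964171e+02 1.49145707e-02 1.04443558e+02] [-0.27318468  0.15482361  0.07314372]
```

View pics/wrist2.png

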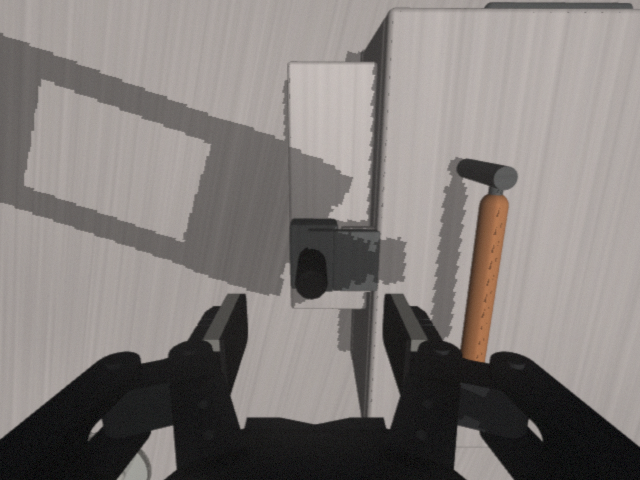

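The knob (311,285) sits between the fingers, whose mid column is about 315. I'll descend and grip it.

```bash
python3 -m jog '[[0.004,-0.005,0.07,0,0,0],[0.008,-0.009,0.14,0,0,0],[0.008,-0.009,0.19,0,0,0],[0.008,-0.009,0.209,0,0,0],[0.008,-0.009,0.209,0,0,0],[0.008,-0.009,0.209,0,0,0]]'
python3 -m jog '[[0,0,0,0,0,0],[0,0,0,0,0,0],[0,0,0,0,0,0],[0,0,0,0,0,0],[0,0,0,0,0,0]]' 0 30
python3 - <<'E'
from h import *
from bench import r
import cv2
d=r.snapshot("wrist"); cv2.imwrite("pics/wrist3.png",cv2.cvtColor(d["pixels"],cv2.COLOR_RGB2BGR))
d=r.snapshot("side"); cv2.imwrite("pics/side3.png",cv2.cvtColor(d["pixels"][160:340,220:460],cv2.COLOR_RGB2BGR).repeat(3,0).repeat(3,1))
s=r.sense(); row(s,[510.5,-7.3,119],104.35); print(s["tcp_rot"],s["ft_force"],s["finger_gap"])
E
```

```text
time: 3.45
tool_pos: [510.7, -7.3, 119.9]
tcp_rot: [179.9, 0.0, 104.4]
ft_force: [0.4, 0.6, 0.9]
finger_gap: 55.4
time: 3.95
tool_pos: [510.7, -7.3, 119.7]
tcp_rot: [179.9, 0.0, 104.4]
ft_force: [0.3, 0.2, 3.9]
finger_gap: 14.8
t 4.05 pos [510.7  -7.3 119.7] row [0.0001, -0.0008, 0.0027] [0.0004, 0.0001, 0.0005] dist 0.7023143400067993
[1.79936222e+02 2.17554434e-02 1.04442570e+02] [0.15614246 0.7956353  5.2816513 ] 15.264790875440735
```

View pics/wrist3.png

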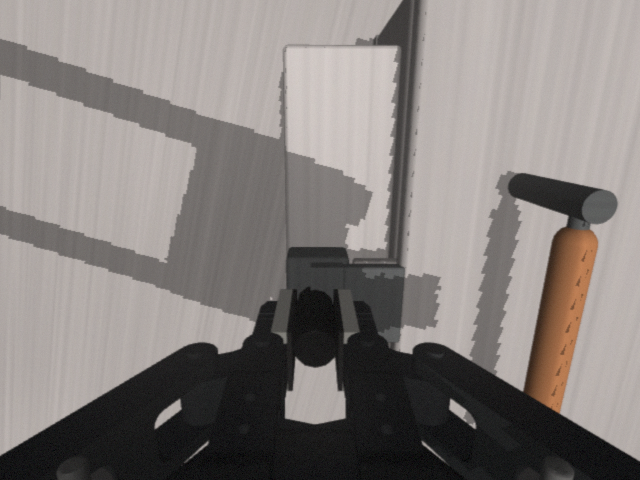

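View pics/side3.png

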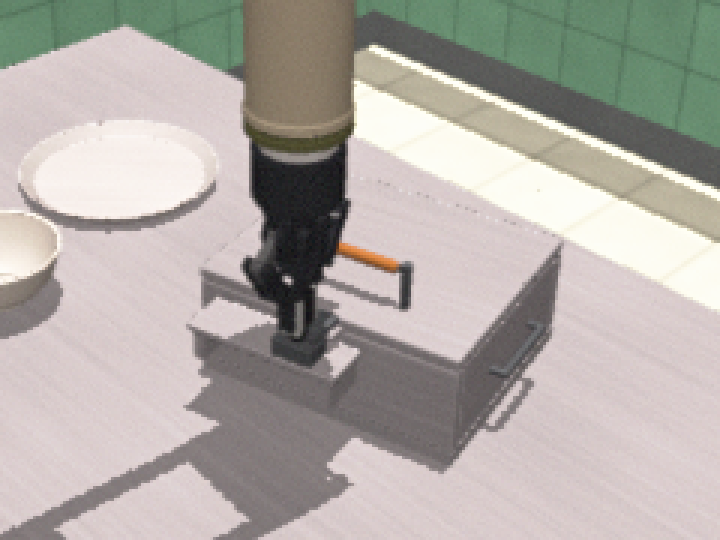

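The gap is 15.3 mm, so the knob is held. Next I slide it along +tool x, which is box +y.

```bash
python3 -m jog '[[0.02,0,0,0,0,0],[0.04,0,0,0,0,0],[0.06,0,0,0,0,0],[0.08,0,0,0,0,0],[0.1,0,0,0,0,0],[0.12,0,0,0,0,0],[0.14,0,0,0,0,0],[0.16,0,0,0,0,0],[0.17,0,0,0,0,0],[0.18,0,0,0,0,0]]'
python3 -m jog '[[0.004,0,0,0,0,0],[0.008,0,0,0,0,0],[0.012,0,0,0,0,0],[0.016,0,0,0,0,0]]'
python3 -m jog '[[0.004,0,0,0,0,0],[0.008,0,0,0,0,0],[0.012,0,0,0,0,0],[0.012,0,0,0,0,0]]'
python3 -m jog '[[0.004,0,0,0,0,0],[0.008,0,0,0,0,0],[0.012,0,0,0,0,0],[0.012,0,0,0,0,0]]'
```

```text
time: 5.05
tool_pos: [499.6, 36.4, 119.7]
tcp_rot: [179.9, 0.1, 104.4]
ft_force: [1.7, -1.4, 5.5]
finger_gap: 15.0
time: 5.45
tool_pos: [498.6, 40.2, 119.7]
tcp_rot: [179.9, 0.1, 104.4]
ft_force: [1.9, -3.3, 4.7]
finger_gap: 15.0
time: 5.85
tool_pos: [497.9, 43.2, 119.7]
tcp_rot: [179.9, 0.0, 104.4]
ft_force: [1.8, -1.0, 5.6]
finger_gap: 15.2
time: 6.25
tool_pos: [497.6, 44.1, 119.7]
tcp_rot: [179.9, 0.2, 104.4]
ft_force: [3.9, -11.0, 3.5]
finger_gap: 15.2
```

```bash
python3 -m jog '[[0.004,0,0,0,0,0],[0.006,0,0,0,0,0],[0.006,0,0,0,0,0]]'
python3 -m jog '[[0,0,0,0,0,0],[0,0,0,0,0,0],[0,0,0,0,0,0],[0,0,0,0,0,0]]' 0.6
python3 -m jog '[[0,0,-0.04,0,0,0],[0,0,-0.1,0,0,0],[0,0,-0.2,0,0,0],[0,0,-0.3,0,0,0],[0,0,-0.3,0,0,0],[0,0,-0.3,0,0,0]]'
python3 - <<'E'
from h import *
from bench import r
import cv2
d=r.snapshot("wrist"); cv2.imwrite("pics/wrist4.png",cv2.cvtColor(d["pixels"],cv2.COLOR_RGB2BGR));pickle.dump(d,open("w4.pkl","wb"))
s=r.sense(); row(s,box(652.5,23.9,.2504,(-64.5,0,190)),104.35); print(s["tcp_rot"],s["ft_force"],s["finger_gap"])
E
```

```text
time: 6.55
tool_pos: [497.6, 44.3, 119.7]
tcp_rot: [179.9, 0.4, 104.4]
ft_force: [6.0, -15.9, 3.3]
finger_gap: 14.8
time: 6.95
tool_pos: [495.6, 47.9, 118.6]
tcp_rot: [-179.9, -0.0, 104.5]
ft_force: [0.5, 0.9, 0.6]
finger_gap: 51.2
time: 7.55
tool_pos: [497.1, 47.5, 196.0]
tcp_rot: [179.8, 0.0, 104.4]
ft_force: [-0.6, 0.1, 0.3]
finger_gap: 51.2
t 7.6 pos [496.3  47.5 194.7] row [-0.2468, 0.3236, 0.0192] [0.0003, 0.0001, 0.0005] dist 101.85330503276556
[1.79944130e+02 1.41616760e-02 1.04445105e+02] [0.01898338 0.17094037 0.33603748] 50.910843713324326
```

View pics/wrist4.png

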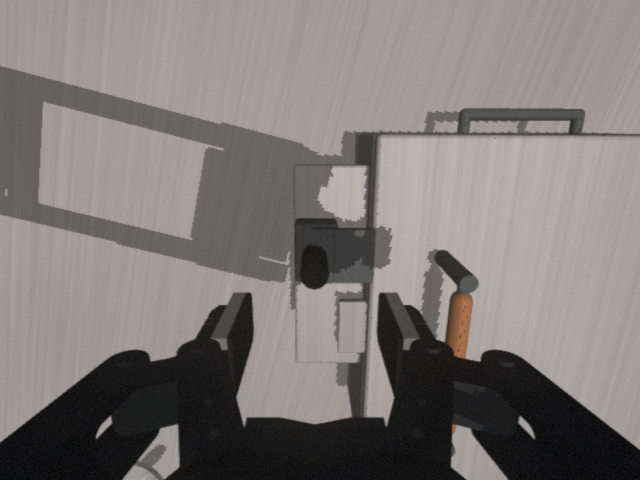

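The latch has moved about 53 mm, came up hard against its stop and uncovered the lid tab at (350,325). The knob is at (315,268). I'll check that and refine the bar position.

```bash
python3 - <<'E'
from h import *
d=pickle.load(open("w4.pkl","rb"))
X=(652.5,23.9,.2504)
c,s=np.cos(X[2]),np.sin(X[2])
for n,u,v,z in [("knobtop",315,273,148),("bar",460,300,155),("bar",457,340,155),("corner",376,134,114)]:
    P=back(d,u,v,z); q=P-[X[0],X[1],0]; print(n,P.round(1),"box",(c*q[0]+s*q[1]).round(1),(-s*q[0]+c*q[1]).round(1))
E
python3 -m jog '[[-0.12,0.12,0,0,0,0],[-0.24,0.26,0,0,0,0],[-0.246,0.323,0,0,0,0],[-0.246,0.323,0.01,0,0,0],[-0.246,0.323,0.019,0,0,0],[-0.246,0.323,0.019,0,0,0]]'
python3 - <<'E'
from h import *
from bench import r
import cv2
d=r.snapshot("wrist"); cv2.imwrite("pics/wrist5.png",cv2.cvtColor(d["pixels"],cv2.COLOR_RGB2BGR));pickle.dump(d,open("w5.pkl","wb"))
s=r.sense(); row(s,box(652.5,23.9,.2504,(-64.5,0,131)),104.35); print(s["tcp_rot"],s["ft_force"],s["finger_gap"])
E
```

```text
knobtop [497.8  45.1 148. ] box -144.6 58.9
bar [576.5  52.2 155. ] box -66.7 46.2
bar [583.6  28.8 155. ] box -65.6 21.9
corner [513.9 124.  114. ] box -109.5 131.3
time: 8.2
tool_pos: [588.1, 8.5, 188.1]
tcp_rot: [-179.9, -0.0, 104.5]
ft_force: [-0.2, -0.4, 0.3]
finger_gap: 51.1
t 8.25 pos [588.4   8.5 188.7] row [-0.0039, 0.0061, 0.2306] [-0.0004, -0.0002, 0.0007] dist 57.688181706670804
[-1.79919838e+02 -2.75652921e-02  1.04474815e+02] [-0.77792441 -0.14052454  0.21594245] 51.73590477876099
```

View pics/wrist5.png

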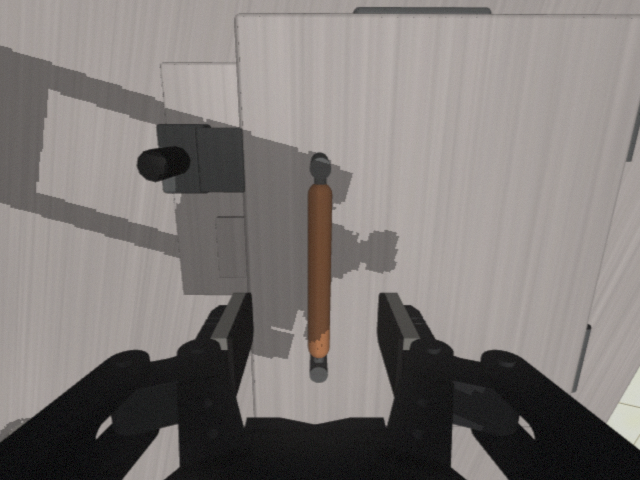

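The bar (column 319) lies centred between the fingers and parallel to the pads. The latch and knob are at the left end of their travel. I'll descend and grip.

```bash
python3 -m jog '[[-0.004,0.004,0.08,0,0,0],[-0.004,0.004,0.15,0,0,0],[-0.004,0.004,0.21,0,0,0],[-0.004,0.004,0.23,0,0,0],[-0.004,0.004,0.23,0,0,0],[-0.004,0.004,0.23,0,0,0]]'
python3 -m jog '[[0,0,0,0,0,0],[0,0,0,0,0,0],[0,0,0,0,0,0],[0,0,0,0,0,0],[0,0,0,0,0,0],[0,0,0,0,0,0]]' 0 60
python3 - <<'E'
from h import *
from bench import r
import cv2
d=r.snapshot("wrist"); cv2.imwrite("pics/wrist6.png",cv2.cvtColor(d["pixels"],cv2.COLOR_RGB2BGR))
s=r.sense(); row(s,box(652.5,23.9,.2504,(-64.5,0,131)),104.35); print(s["ft_force"],s["wrist_torque"],s["finger_gap"])
E
```

```text
time: 8.85
tool_pos: [591.2, 7.4, 132.7]
tcp_rot: [179.9, 0.0, 104.4]
ft_force: [-0.3, -0.6, 0.6]
finger_gap: 51.1
time: 9.45
tool_pos: [590.7, 7.1, 132.6]
tcp_rot: [-180.0, 0.0, 104.4]
ft_force: [-5.2, -0.9, 5.8]
finger_gap: 10.1
t 9.5 pos [590.7   7.1 132.6] row [0.0038, -0.0017, 0.0063] [-0.0001, 0.0001, 0.0005] dist 1.878707705525444
[-4.55674152  0.10966861  5.83451373] [-0.14559848  0.77758713  0.01954272] 9.585374715463852
```

View pics/wrist6.png

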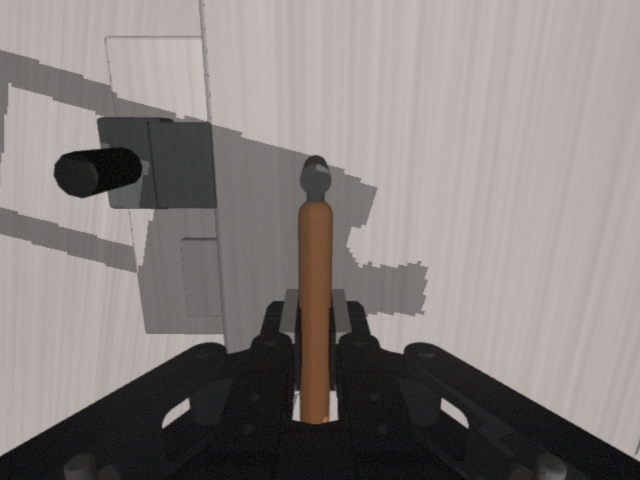

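```bash
python3 -m jog '[[0,0,-0.002,0,0,0],[0,0.001,-0.004,0,0,0],[0,0.001,-0.006,0,0,0],[0,0.002,-0.008,0,0,0],[0,0.002,-0.01,0,0,0],[0,0.003,-0.012,0,0,0],[0,0.004,-0.014,0,0,0],[0,0.004,-0.014,0,0,0]]'
```

```text
time: 10.3
tool_pos: [591.1, 7.3, 134.4]
tcp_rot: [-179.9, -0.0, 104.4]
ft_force: [-3.2, -4.7, -6.8]
finger_gap: 10.0
```

```bash
python3 -m jog '[[0,0.001,-0.004,0,0,0],[0,0.002,-0.008,0,0,0],[0,0.003,-0.011,0,0,0],[0,0.005,-0.015,0,0,0],[0,0.006,-0.018,0,0,0],[0,0.007,-0.021,0,0,0],[0,0.007,-0.021,0,0,0]]'
```

```text
time: 11.0
tool_pos: [593.0, 7.8, 140.4]
tcp_rot: [-179.9, -0.0, 104.4]
ft_force: [-5.2, -5.2, -4.3]
finger_gap: 9.7
```

The gasket has let go: the downward force peaked and then fell to about 4 N. I'll continue along the arc.

```bash
python3 -m jog '[[0,0.004,-0.011,0,0,0],[0,0.008,-0.022,0,0,0],[0,0.012,-0.033,0,0,0],[0,0.016,-0.043,0,0,0],[0,0.02,-0.054,0,0,0],[0,0.025,-0.064,0,0,0],[0,0.029,-0.073,0,0,0],[0,0.034,-0.083,0,0,0],[0,0.038,-0.092,0,0,0],[0,0.043,-0.1,0,0,0]]'
python3 -m jog '[[0,0.003,-0.007,0,0,0],[0,0.007,-0.014,0,0,0],[0,0.01,-0.02,0,0,0],[0,0.01,-0.02,0,0,0],[0,0.01,-0.02,0,0,0],[0,0.01,-0.02,0,0,0]]'
python3 - <<'E'
from h import *
from bench import r
import cv2
for n in ["wrist","side","top"]:
    d=r.snapshot(n); a=cv2.cvtColor(d["pixels"],cv2.COLOR_RGB2BGR)
    if n=="side": a=cv2.resize(a[160:340,220:460],None,fx=3.3,fy=3.3,interpolation=cv2.INTER_CUBIC)
    cv2.imwrite(f"pics/{n}7.png",a)
s=r.sense(); row(s,box(652.5,23.9,.2504,(-64.5+16,0,131+38.6)),104.35); print(s["ft_force"],s["wrist_torque"],s["finger_gap"],s["tcp_rot"])
E
```

```text
time: 12.0
tool_pos: [603.7, 10.5, 166.4]
tcp_rot: [-180.0, 0.0, 104.4]
ft_force: [-7.2, -4.1, -0.4]
finger_gap: 9.5
time: 12.6
tool_pos: [606.3, 11.1, 171.5]
tcp_rot: [180.0, 0.0, 104.4]
ft_force: [-6.3, -4.4, -0.5]
finger_gap: 9.7
t 12.75 pos [606.3  11.2 171.4] row [0.0036, -0.0023, 0.0073] [0.0, 0.0001, 0.0005] dist 2.1139535596033383
[-5.94975527 -4.27095614 -0.95734395] [-0.65568526  0.91806968 -0.02528781] 10.128538227259014 [1.79999811e+02 1.93533143e-02 1.04438673e+02]
```

View pics/side7.png

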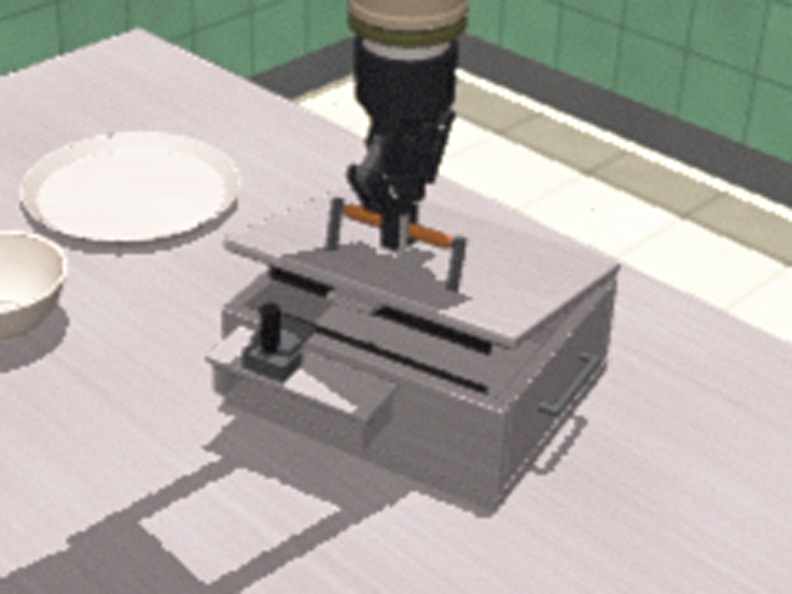

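View pics/wrist7.png

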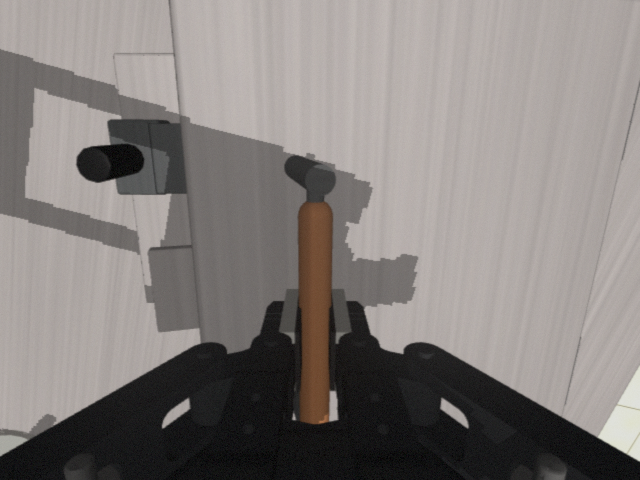

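View pics/top7.png

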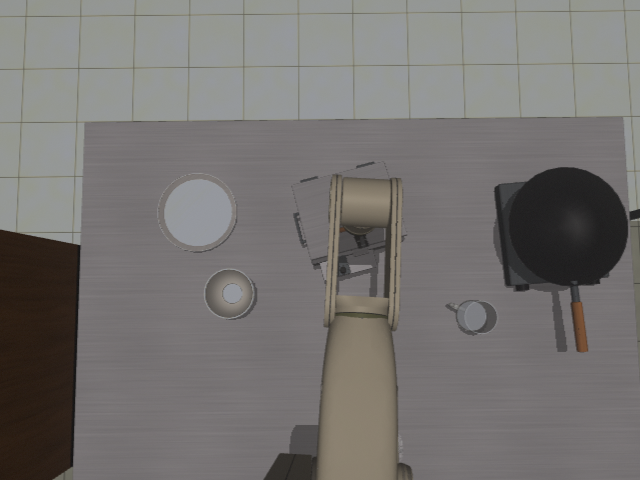

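Side view: the lid is open, with its front edge from (225,243) to (512,345) in the crop, the knob far left and the fingers on the bar. In the top view the bowl, tray and cup look unchanged. I'll fit the lid angle to check it.

```bash
python3 - <<'E'
from h import *
import cv2
obs=[((225,243),(-220,130)),((505,345),(-220,-130)),((620,267),(0,-130))]
for th in (0.19,.21,.23,.25,.27):
    o=[]
    for (u,v),(f,y) in obs:
        a,h=-f,12; F=a*np.cos(th)-h*np.sin(th); Z=100+h*np.cos(th)+a*np.sin(th)
        o.append((proj("side",box(652,23.3,.2504,(110-F,y,Z)))-[u/3.3+220,v/3.3+160]).round(1).tolist())
    print(th,o)
a,b=cv2.imread("pics/top0.png"),cv2.imread("pics/top7.png")
for n,(x0,x1,y0,y1) in dict(bowl=(195,265,260,325),tray=(150,245,165,258),cup=(440,505,290,345)).items(): print(n,cv2.phaseCorrelate(a[y0:y1,x0:x1].mean(2),b[y0:y1,x0:x1].mean(2)))
E
python3 -m jog '[[0,0,0,0,0,0],[0,0,0,0,0,0],[0,0,0,0,0,0],[0,0,0,0,0,0],[0,0,0,0,0,0]]'
```

```text
0.19 [[-1.3, 0.9], [2.5, 0.9], [0.4, -2.0]]
0.21 [[-1.1, -0.6], [2.9, -0.7], [0.4, -2.0]]
0.23 [[-0.9, -2.2], [3.2, -2.4], [0.5, -2.1]]
0.25 [[-0.6, -3.8], [3.6, -4.1], [0.5, -2.1]]
0.27 [[-0.4, -5.3], [4.0, -5.8], [0.5, -2.1]]
bowl ((0.020276737462744165, -0.007560054371019476), 0.9906012218010816)
tray ((0.0023213329052680365, 0.0017851986506300932), 1.0002592033112507)
cup ((0.004871115352599986, 0.016668474379763154), 0.9946181798093623)
time: 13.25
tool_pos: [606.3, 11.1, 171.5]
tcp_rot: [180.0, 0.0, 104.4]
ft_force: [-6.1, -5.5, -1.0]
finger_gap: 9.8
```

```bash
python3 -c "
from bench import r
print(r.hand_in()); s=r.sense(); print(s['time'],s['tool_pos'],s['finger_gap'])"
```

```text
the job is handed in; nothing more can be done
None
the job is handed in; nothing more can be done
```

The latch is fully open and the gasket has let go. I handed in at about 13.3 s with the gripper holding the handle and the lid still, about 5 cm open.

- **Latch:** I gripped the knob and slid it about 53 mm to the left until it stopped. It held there against about 16 N of push. Afterwards the wrist view showed the knob at the far end of its travel and the lid's tab uncovered.
- **Lid:** I gripped the bar and lifted it slowly along the hinge arc. The handle rose 38.8 mm, which gives a lid angle of about 0.23 rad. The side-camera fit gave 0.21 to 0.23 rad. It had a constant offset of about 2 pixels, also present at the hinge corner; allowing for it, the angle is about 0.23.
- **Holding still:** the gripper position did not change over the last 0.5 s, and the finger gap stayed at about 10 mm on the 12 mm bar. The fingers still felt about 8 N sideways, so the pull is not purely vertical.
- **Other objects:** image comparison showed the bowl, cup and tray moved less than 0.03 pixel.

The highest wrist force I read was about 17 N, while pushing the latch against its stop.

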